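Seat the heel block in the gluing jig

ROBOT

A 6-joint arm with a two-finger parallel gripper is mounted at the origin on the work surface. World frame = base frame: x ahead of the robot, y to its left, z up, the work surface at z = 0. Lengths are in m, angles in rad, forces in N, time in s.
With the tool pointing down it reaches from about 0.15 to 0.775 m from the base axis. Payload 6.1 kg.
Tool frame: the origin (TCP) lies midway between the tips of the shut fingers; the grasp point (between the pads) lies ctrl.grip_depth behind it (ctrl.grip_depth is the distance from the TCP to the grasp point, in m); z points along the fingers, y is the line along which they close (so a half turn about z gives the same grasp; the last joint's range is limited). The gripper opens to 85 mm and grips with 20 to 120 N. Pads are 22 mm wide; open, the fingers measure 114 mm over their backs; the gripper's body (76 mm by 85 mm) begins 54 mm behind the grasp point. The pads swing forward as they close: fully open they stand 13 mm farther back than shut.
Start: joints at [1.181, 0.126, -0.04, 1.405, 0, 1.571], TCP at [0.199, 0.486, 0.21] pointing down, gripper open.
Joint ranges: [-2.72, 2.72], [-0.95, 1.95], [-1.27, 1.35], [-1.78, 2.02], [-1.46, 1.47], [-3.14, 3.14]. Speed limits (rad/s): [2.39, 2.39, 3.01, 3.14, 3.14, 3.14].

INTERFACE

Orientations are given as a unit quaternion [w, x, y, z].
In Python, from plant import ctrl gives the robot as it stands.
- The arm moves only by the tool drive_tool, never from a script. Its argument "moves" is a list of rows, each an object with "dp": the shift along the tool's x, y, z in cm, a list of three; "twist": the turn about the tool's z in degrees. A call has 1 to 12 rows; each row is the pose to reach, as a shift and turn from the pose commanded when the call began, along the tool's axes at that moment; what a row does not reach only later rows make up. A row lasts 1/8 s, in which the tool goes at most 62.5 mm and 10.7 degrees, less where a joint would pass 70% of its speed; a pose out of reach is approached as far as the arm can. A call with a gripper value outside its range is refused whole. "claw" is the finger opening in cm, from 0 to 8.54, set as the call begins (left out, the last holds). The fingers move at their own pace and stop on an object; "force" is the grip in N (left out, the last holds). Time passes only in rows, so rows that repeat a pose let the fingers close. It gives the time, the measured TCP pose, the force, the opening and the grip force at its end, in the units of the state.
- ctrl.observe(): the state, without advancing time (a new reading comes with each control period).
- ctrl.get_image(name): name is "scene" or "top"; returns a dict with "image" (480x640x3 uint8, blue, green, red), "z_map" (480x640 float32, m along the optical axis (not along the pixel's ray), 0 where there is no reading), "intrinsics" (3x3 intrinsics, pixels), "D" ([k1, k2, p1, p2, k3] as OpenCV has them; the pictures are not rectified), "position" and "orientation" of the camera in the world. Camera axes: x right, y up, looking along -z (the intrinsics and any distortion apply to the point x, -y, -z); pixel columns grow to the right and rows downward; lengths in m; the calibration is good to about 2 mm. A picture is of the moment at which its call begins.
- ctrl.sign_off(): hands the job in; it is judged then, once.
The state is a dict: "time": time; "joint_pos": joint angles; "dq": joint speeds; "joint_torque": joint torques, N m; "tcp_pos": TCP position; "tcp_rot": TCP orientation; "contact_force": force on the tool from outside, world axes, zero at the start; "ft_torque": the same for the moment, N m; "grip_width": finger opening in m; "gripper_force": force on a finger pad.
Only numpy, scipy, OpenCV 4.12 (cv2) and the standard library are available. Lean on these libraries where they do the work, as an engineer would, in place of code of your own. Each camera call takes 0.05 s, during which the arm holds its last target. There are 200 camera calls.

TASK

Pick up the rubber heel block, the one of the three black blocks that is flat at one end and tapers to a narrow blunt nose at the other, and lower it into the wooden-fenced pocket of the gluing jig, nose into the pocket's narrow end, so that it lies flat on the metal plate and square between the fences. Set it down rather than dropping it, let go, and leave the other two blocks where they are.

Things in the scene. Friction and masses are not known exactly. Their poses are not given: they have to be found in the camera images.
- heel_block: Part to seat: loose black rubber block, 76 (x) x 48 (y) x 38 mm high, 0.11 kg, upright on the bench (z = 0). Origin on its underside, near the middle; x to the nose, z up. Flat end at x = -36 mm; sides parallel (y = +-24) to x = +12, then tapering straight to a blunt nose 12 mm wide at x = +40. Grip from above at the origin, across the 48 mm width (fingers close along y).
- jig: Fixed jig: metal plate 150 (x) x 120 x 8 mm, on it 12 mm high wooden fences (tops at z = 20) round a pocket 8 mm bigger all round than the heel block, whose floor is the plate (z = 8). Origin at the plate's underside, where the centred block's origin comes; x to the narrow end: the block's x goes along it, same way. Both sides of the pocket are open from x = -22 to +22 mm for the fingers.
- square_block: Bystander: loose black rubber block with a plain rectangular outline, 76 (x) x 48 (y) x 38 mm high, origin at the centre of its underside. Not to be moved.
- oval_block: Bystander: loose black rubber block, rounded at both ends, 76 (x) x 48 (y) x 38 mm high, origin at the centre of its underside. Not to be moved.
There are look-alikes about, which are no part of the job. What is shaped like the heel_block but red or turquoise is not meant.

How it is judged:
At the end, for the whole second after the job is handed in: The heel block rests in the pocket: its origin within 14 mm of the jig's origin horizontally, its underside on the plate (4 to 12 mm above the jig's underside), level within 5 degrees, its x axis within 16 degrees of the jig's, at rest (horizontal distance between heel_block and jig below 0.014 m and z of heel_block in the frame of jig between 0.004 and 0.012 m and angle between heel_block's own z axis and vertical below 0.09 rad and angle between the x axis of heel_block and the x axis of jig, either way round below 0.28 rad and linear speed of heel_block below 0.02 m/s); the robot touches nothing.
It fails at once if the heel block is dropped: falling free with its underside more than 50 mm above the bench (height (world z) of heel_block above 0.05 m and contact force between the fingers and heel_block below 0.05 N and linear speed of heel_block above 0.15 m/s).
It fails at once if the rectangular block is moved more than 20 mm (distance of square_block from where it was at the start of the episode above 0.02 m).
It fails at once if the oval block is moved more than 20 mm (distance of oval_block from where it was at the start of the episode above 0.02 m).
It also fails if it takes over 34 s, if anything falls off the work surface, if the arm or the gripper's body presses on something with over 40 N, if the wrist force passes 120 N, or if a joint passes its speed limit or range.

## Working session

There is one attempt and no reset: what is moved stays moved. The work goes in short steps, Python scripts to look and compute and a tool call to move; the robot and the scene stay as the last step left them, time stands still between calls to the robot, and variables do not carry over. Pictures are saved under pics/ and viewed, at most 10 in all, crops included, and the job is handed in when it is done.

Besides the shell and the picture viewer there is one more tool, called after "Request:" in YAML: its name, and indented under it one key for each argument. drive_tool: Moves the arm, as the interface text tells. Its arguments: {"type":"object","properties":{"moves":{"type":"array"},"claw":{"type":"number"},"force":{"type":"number"}},"required":["moves"]}

```bash
mkdir -p pics; cat > h.py <<'E'
from plant import ctrl
import numpy as np, cv2
from scipy.spatial.transform import Rotation as R
def grab(n):
    d=ctrl.get_image(n); np.savez(n+'.npz',**{k:np.asarray(v) for k,v in d.items()}); return d
def rot(q): return R.from_quat(np.r_[q[1:],q[0]]).as_matrix()
def world(d):
    K=np.array(d['intrinsics'],float);D=np.array(d['D'],float)
    v,u=np.mgrid[0:480,0:640]
    p=cv2.undistortPoints(np.stack([u,v],-1).reshape(-1,1,2).astype(float),K,D).reshape(480,640,2)
    z=d['z_map']; c=np.stack([p[...,0]*z,-p[...,1]*z,-z],-1)
    w=c@rot(d['orientation']).T+np.array(d['position']); w[z==0]=np.nan
    return w
E
python3 - <<'E'
from h import *
for n in('scene','top'):
    d=grab(n); cv2.imwrite(f'pics/{n}0.png',d['image']); print(n,d['position'],d['orientation'])
s=ctrl.observe();print(s['time'],s['tcp_pos'],s['tcp_rot'],ctrl.grip_depth)
E
```

```text
scene [ 1.23613369 -0.34400382  0.76331536] [0.78501234 0.32254047 0.20741499 0.4865206 ]
top [ 0.41229193 -0.03405524  1.01435927] [ 0.70863691  0.0522966  -0.06811291 -0.70032809]
0.1 [0.1993398  0.48524967 0.20980012] [-1.32543700e-04  1.93655068e-01  9.81069416e-01 -7.05435993e-04] 0.0187
```

View pics/top0.png

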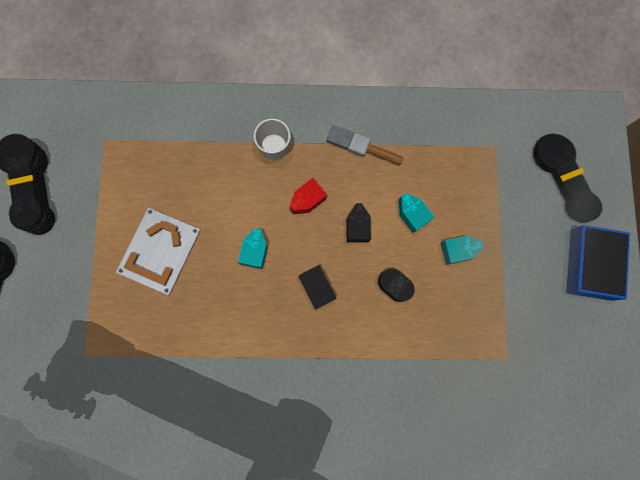

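View pics/scene0.png

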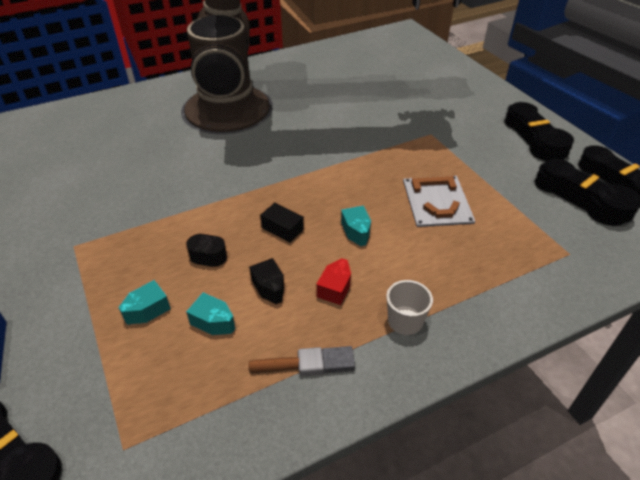

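The top view shows these candidates:
- Black tapered block at (358,223), nose up in the image.
- Black rectangle at (318,287) and black oval at (396,285).
- Red heel at (308,197), and turquoise heels at (253,248), (416,212) and (462,249).

I choose (358,223), which is black with one flat end and one tapered end. The jig is at (158,252), with its narrow end up at about (165,230). The scene view agrees: heel at (268,280), jig at (438,200).

```bash
cat > m.py <<'E'
from h import *
def outline(x0,x1,y,n=0): pass
HEEL=np.array([[-36,-24],[12,-24],[40,-6],[40,6],[12,24],[-36,24]])/1000.
def fitpoly(pts,poly):
    # pose (x,y,yaw) maximising IoU of raster (1 mm) of measured points' mask with polygon
    from scipy.optimize import minimize
    c=pts.mean(0); S=2000;N=320
    m=np.zeros((N,N),np.uint8)
    for p in ((pts-c)*S+N/2).round().astype(int): cv2.circle(m,tuple(int(t) for t in p),2,1,-1)
    m=cv2.morphologyEx(m,cv2.MORPH_CLOSE,np.ones((5,5))); 
    def f(q):
        a=q[2];Rm=np.array([[np.cos(a),-np.sin(a)],[np.sin(a),np.cos(a)]])
        g=np.zeros((N,N),np.uint8); cv2.fillPoly(g,[(((poly@Rm.T+q[:2]*.01)*S+N/2)*16).round().astype(np.int32)],1,shift=4)
        return 1-(m&g).sum()/(m|g).sum()
    best=min((minimize(f,[0,0,a],method='Nelder-Mead',options=dict(initial_simplex=np.array([[0,0,a],[.5,0,a],[0,.5,a],[0,0,a+.2]]))) for a in np.arange(-3.1,3.1,.4)),key=lambda r:r.fun)
    return np.r_[c+best.x[:2]*.01,best.x[2]],best.fun
E
python3 - <<'E'
from m import *
d=dict(np.load('top.npz')); W=world(d); im=d['image']
def box(u0,u1,v0,v1):
    s=np.zeros((480,640),bool); s[v0:v1,u0:u1]=1; return s
for n,b in dict(heel=(335,382,192,255),sq=(295,342,255,315),oval=(370,420,258,310)).items():
    s=box(*b)&(im.max(2)<75)&(W[...,2]>.03); p=W[s]
    print(n,len(p),p.mean(0),np.ptp(p,0),cv2.minAreaRect((p[:,:2]*1e3).astype(np.float32)))
    if n=='heel': print(fitpoly(p[:,:2],HEEL))
s=box(105,210,195,305)
z=W[...,2]
hsv=cv2.cvtColor(im,cv2.COLOR_BGR2HSV)
pl=s&(z>.004)&(z<.03); p=W[pl]; r=cv2.minAreaRect((p[:,:2]*1e3).astype(np.float32)); print('plate',len(p),r,cv2.boxPoints(r))
f=s&(z>.015)&(z<.03);q=W[f];print('fence',len(q),np.median(q[:,2]),cv2.minAreaRect((q[:,:2]*1e3).astype(np.float32)))
print('zs',z[s&(z>-1)].min(),np.percentile(z[s],[5,50,95]))
c=np.hstack([cv2.resize(im[185:325,290:430],(390,390),interpolation=2),cv2.resize(im[185:325,90:230],(390,390),interpolation=2)])
cv2.imwrite('pics/crop0.png',c)
E
```

```text
heel 726 [ 0.62134162 -0.14197296  0.03800212] [0.07420488 0.04870976 0.01275004] ((626.7738037109375, -142.60061645507812), (74.14456939697266, 48.71250534057617), 0.20307448506355286)
(array([ 0.62500746, -0.14211398,  0.00583727]), np.float64(0.04300494132180355))
sq 886 [ 0.49134202 -0.05747095  0.03822303] [0.08656081 0.07274943 0.01310596] ((491.5924072265625, -57.443599700927734), (75.16606140136719, 48.03916931152344), 27.94181251525879)
oval 789 [ 0.49755652 -0.21790187  0.03832674] [0.06479405 0.06818155 0.01449666] ((497.9100646972656, -218.34005737304688), (75.3302993774414, 48.54417037963867), 50.462825775146484)
plate 4374 ((569.3912963867188, 276.7674255371094), (230.322509765625, 219.1626434326172), 1.0233898162841797) [[452.2912  384.2744 ]
 [456.20563 165.14674]
 [686.4914  169.26044]
 [682.57697 388.38812]]
fence 803 0.01974743152015046 ((565.5034790039062, 274.57269287109375), (93.6431884765625, 120.03980255126953), 67.99626922607422)
zs -0.00549746530256523 [nan nan nan]
```

View pics/crop0.png

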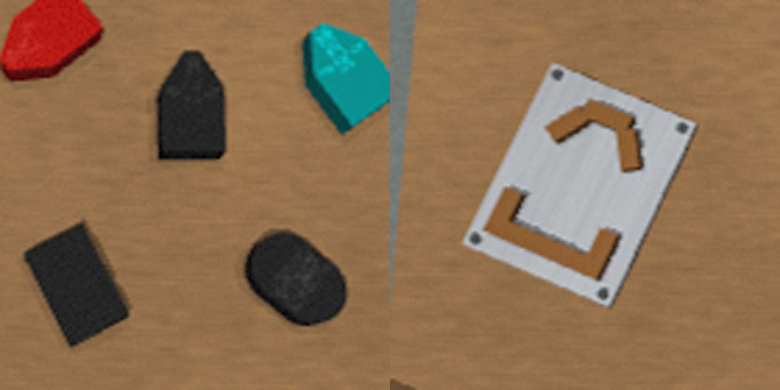

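The left crop confirms the black block at about (190,105) has a flat lower end and its nose up. In the right crop, the jig's narrow end points up and to the right, at about (600,110). Next I'll segment the plate by colour.

```bash
python3 - <<'E'
from m import *
d=dict(np.load('top.npz')); W=world(d); im=d['image']; z=W[...,2]
hsv=cv2.cvtColor(im,cv2.COLOR_BGR2HSV)
m=((hsv[...,1]<60)&(hsv[...,2]>140)).astype(np.uint8); k=np.zeros_like(m);k[200:300,110:205]=1;m&=k
cs,_=cv2.findContours(m,0,2);c=max(cs,key=cv2.contourArea)
p=W[c[:,0,1],c[:,0,0]];p=p[(z[c[:,0,1],c[:,0,0]]>.003)]
r=cv2.minAreaRect((p[:,:2]*1e3).astype(np.float32));print(r,cv2.boxPoints(r),np.median(p[:,2]))
ctr=np.array(r[0])/1e3
# fences: x extents relative to plate axes
B=cv2.boxPoints(r);e=max([(B[1]-B[0]),(B[2]-B[1])],key=np.linalg.norm);e/=np.linalg.norm(e);e*=np.sign(e[0]);n=np.array([-e[1],e[0]])
print('yaw',np.degrees(np.arctan2(e[1],e[0])))
f=(k>0)&(z>.016)&(z<.026)
q=(W[f][:,:2]-ctr)*1e3;print('fence x',np.percentile(q@e,[0,1,99,100]),'y',np.percentile(q@n,[0,1,99,100]))
lo=q[(q@e)<-20];hi=q[(q@e)>0];print('lower y',np.ptp(lo@n),(lo@n).min(),(lo@n).max(),'upper',(hi@n).min(),(hi@n).max(),(hi@e).min())
s=ctrl.observe();T=rot(s['tcp_rot']);print(T.round(3))
a=np.array([.625,-.142,.15])-s['tcp_pos'];print('to heel, tool cm',(T.T@a*100).round(2))
E
```

```text
((565.2837524414062, 273.8854675292969), (121.89490509033203, 151.01734924316406), 66.97679901123047) [[471.95282 247.32443]
 [610.9411  188.26096]
 [658.6147  300.4465 ]
 [519.6264  359.50998]] 0.007594068074782134
yaw -23.023205
fence x [-60.15241866 -59.62150225  58.92483031  60.12936563] y [-46.74733378 -46.09760887  45.01368399  46.92018823]
lower y 93.66752200585995 -46.74733377577279 46.92018823008716 upper -36.52760821366927 38.209739415533974 20.19554563362615
[[-0.925  0.38  -0.001]
 [ 0.38   0.925 -0.001]
 [-0.    -0.001 -1.   ]]
to heel, tool cm [-63.21 -41.84   6.04]
```

The jig yaw is −23.0°. The plate measures 151 x 122 and the fence gaps are centred 2 mm behind the plate centre, so the jig origin is about (0.5634, 0.2747). The heel is at (0.625, −0.142) with yaw of about 0, and its top at 0.038 is correct. The pick needs a twist of −22.3°.

Request:
drive_tool:
  moves:
    - {"dp":[-1.9,-1.3,0],"twist":0}
    - {"dp":[-5.7,-3.8,0],"twist":-2}
    - {"dp":[-10.1,-6.7,0],"twist":-4}
    - {"dp":[-15.2,-10.0,0],"twist":-6}
    - {"dp":[-20.2,-13.4,0],"twist":-8}
    - {"dp":[-25.3,-16.7,0],"twist":-10}
    - {"dp":[-30.3,-20.1,0],"twist":-12}
    - {"dp":[-35.4,-23.4,0],"twist":-14}
    - {"dp":[-40.4,-26.8,0],"twist":-16}
    - {"dp":[-45.0,-29.8,0],"twist":-18}
    - {"dp":[-48.5,-32.1,0],"twist":-20}
    - {"dp":[-50.5,-33.4,0],"twist":-22.3}
  claw: 6.6

```text
time: 1.6
tcp_pos: [0.5398, -0.0183, 0.2101]
tcp_rot: [-0.0, 0.001, 1.0, -0.0]
contact_force: [-1.2, 1.0, 0.3]
grip_width: 0.0661
gripper_force: 0.0
```

```bash
cat > go.py <<'E'
from h import *
import sys
x,y,z,yaw=map(float,sys.argv[1:])
s=ctrl.observe();T=rot(s['tcp_rot'])
print(s['time'],s['tcp_pos'].round(4) if hasattr(s['tcp_pos'],'round') else s['tcp_pos'],'dp cm',(T.T@(np.array([x,y,z])-s['tcp_pos'])*100).round(2))
a=np.degrees(np.arctan2(T[1,1],T[0,1])); t=(a-(yaw+90)+90)%180-90
print('tool y',a.round(2),'twist',round(t,2),'tilt',T[:,2].round(3),'q6',s['joint_pos'][5],'grip',s['grip_width'],s['gripper_force'],s['contact_force'])
E
python3 go.py .625 -.142 .15 0.3
```

```text
1.6 [ 0.5398 -0.0183  0.2101] dp cm [ -8.56 -12.35   6.01]
tool y 89.87 twist -0.43 tilt [-0.001 -0.    -1.   ] q6 -0.03146558781847458 grip 0.06610164323010642 0.0 [-1.17220678  0.98202105  0.25180528]
```

Request:
drive_tool:
  moves:
    - {"dp":[-1.5,-2.0,1],"twist":-0.4}
    - {"dp":[-4.0,-5.8,3],"twist":-0.4}
    - {"dp":[-6.5,-9.5,5],"twist":-0.4}
    - {"dp":[-8,-11.7,7],"twist":-0.4}
    - {"dp":[-8.6,-12.4,9],"twist":-0.4}
    - {"dp":[-8.6,-12.4,11],"twist":-0.4}
    - {"dp":[-8.6,-12.4,12],"twist":-0.4}
    - {"dp":[-8.6,-12.4,12],"twist":-0.4}
    - {"dp":[-8.6,-12.4,12],"twist":-0.4}

```text
time: 2.72
tcp_pos: [0.6259, -0.139, 0.0916]
tcp_rot: [0.001, -0.003, 1.0, -0.0]
contact_force: [-0.5, 0.3, 0.5]
grip_width: 0.066
gripper_force: 0.0
```

```bash
python3 go.py .625 -.142 .005 0.3; python3 - <<'E'
from h import *
d=grab('scene');cv2.imwrite('pics/s1.png',cv2.resize(d['image'][150:350,150:400],(750,600)))
E
```

```text
2.725 [ 0.6259 -0.139   0.0916] dp cm [ 0.1  -0.3   8.66]
tool y 90.4 twist 0.1 tilt [ 0.001 -0.    -1.   ] q6 -0.2255273603978014 grip 0.06602316488101707 0.0 [-0.47786022  0.34696716  0.52427943]
```

View pics/s1.png

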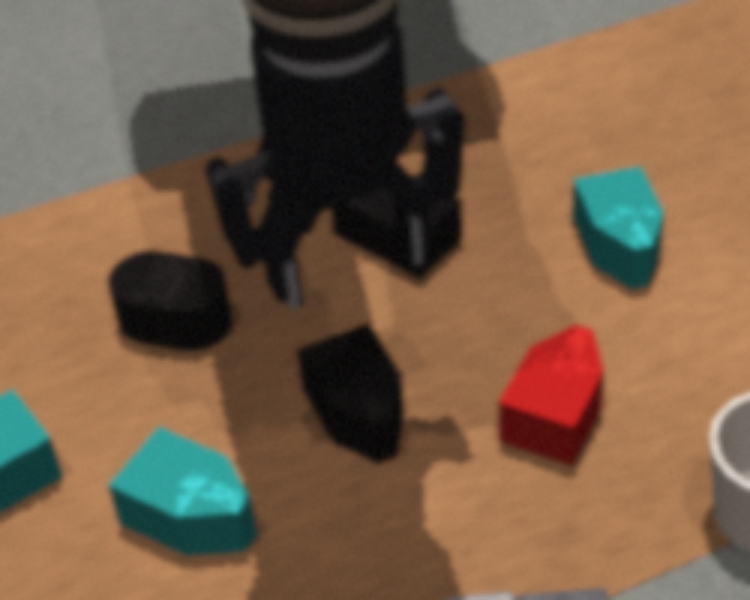

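The crop shows the finger tips at about (290,300) and (415,265), straddling the heel at (355,390). I'll check the alignment numerically against the scene camera before descending.

```bash
python3 - <<'E'
from m import *
d=dict(np.load('scene.npz'));W=world(d);im=d['image']
C=rot(d['orientation']);P=d['position']
for X in ([.6259,-.139,.0916],[.6259,-.139-.033,.10],[.6259,-.139+.033,.10],[.625,-.142,.038]):
    c=C.T@(np.array(X)-P);q,_=cv2.projectPoints(np.array([[c[0],-c[1],-c[2]]]),np.zeros(3),np.zeros(3),d['intrinsics'],d['D']);q=q[0,0];print(q.round(1),'crop',((q-[150,150])*3).round())
s=np.zeros((480,640),bool);s[255:310,245:290]=1
s&=(im.max(2)<90)&(W[...,2]>.033)&(W[...,2]<.045);p=W[s]
print(len(p),p[:,2].mean(),np.ptp(p,0),fitpoly(p[:,:2],HEEL))
E
```

```text
[267.6 252.4] crop [353. 307.]
[249.3 255.4] crop [298. 316.]
[284.7 242.9] crop [404. 279.]
[267.9 273.1] crop [354. 369.]
783 0.03769575093984948 [0.07937563 0.0488603  0.00805592] (array([ 0.62868878, -0.14349788,  0.00918957]), np.float64(0.046139859080233325))
```

Request:
drive_tool:
  moves:
    - {"dp":[-0.1,-0.4,1],"twist":0}
    - {"dp":[-0.1,-0.4,2.5],"twist":0}
    - {"dp":[-0.1,-0.4,4],"twist":0}
    - {"dp":[-0.1,-0.4,5.5],"twist":0}
    - {"dp":[-0.1,-0.4,6.8],"twist":0}
    - {"dp":[-0.1,-0.4,7.8],"twist":0}
    - {"dp":[-0.1,-0.4,8.5],"twist":0}
    - {"dp":[-0.1,-0.4,8.7],"twist":0}
    - {"dp":[-0.1,-0.4,8.7],"twist":0}

```text
time: 3.9
tcp_pos: [0.6268, -0.1433, 0.0037]
tcp_rot: [0.0, -0.003, 1.0, -0.0]
contact_force: [-0.4, -0.7, -0.6]
grip_width: 0.0661
gripper_force: 0.0
```

Request:
drive_tool:
  moves:
    - {"dp":[0,0,0],"twist":0}
    - {"dp":[0,0,0],"twist":0}
    - {"dp":[0,0,0],"twist":0}
    - {"dp":[0,0,0],"twist":0}
    - {"dp":[0,0,0],"twist":0}
    - {"dp":[0,0,0],"twist":0}
  claw: 4.0
  force: 40

```text
time: 4.65
tcp_pos: [0.6272, -0.1434, 0.0043]
tcp_rot: [0.001, -0.003, 1.0, -0.0]
contact_force: [-0.4, -0.5, 5.2]
grip_width: 0.0469
gripper_force: 42.8
```

Request:
drive_tool:
  moves:
    - {"dp":[0,0,-0.5],"twist":0}
    - {"dp":[0,0,-1.5],"twist":0}
    - {"dp":[0,0,-3],"twist":0}
    - {"dp":[0,0,-5],"twist":0}
    - {"dp":[0,0,-7],"twist":0}
    - {"dp":[0,0,-9],"twist":0}
    - {"dp":[0,0,-10.5],"twist":0}
    - {"dp":[0,0,-11.5],"twist":0}
    - {"dp":[0,0,-12],"twist":0}
    - {"dp":[0,0,-12],"twist":0}

```text
time: 5.9
tcp_pos: [0.6266, -0.1433, 0.1234]
tcp_rot: [-0.0, -0.003, 1.0, -0.0]
contact_force: [0.7, -0.3, -1.0]
grip_width: 0.0469
gripper_force: 42.1
```

```bash
python3 go.py .5634 .2747 .125 -23; python3 - <<'E'
from h import *
d=grab('scene');cv2.imwrite('pics/s2.png',cv2.resize(d['image'][130:330,150:400],(750,600)))
E
```

```text
5.9 [ 0.6266 -0.1433  0.1234] dp cm [ 6.05 41.84 -0.16]
tool y 90.37 twist 23.37 tilt [-0. -0. -1.] q6 -0.23118121687061272 grip 0.04687782547111495 42.12908327579498 [ 0.7365328  -0.26346769 -1.02282389]
```

View pics/s2.png

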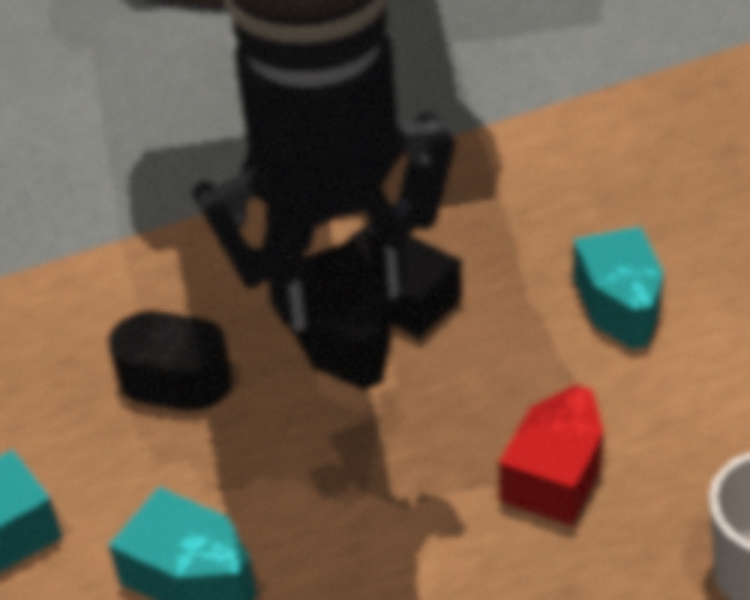

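The crop shows the heel held between the pads at about (340,300), nose forward and level. The bench where it stood is clear, and the square and oval blocks look undisturbed. Next I'll carry it over the jig.

Request:
drive_tool:
  moves:
    - {"dp":[0.2,1.3,0],"twist":0.6}
    - {"dp":[0.6,4,0],"twist":2}
    - {"dp":[1.2,8,0],"twist":4}
    - {"dp":[1.8,12.5,0],"twist":7}
    - {"dp":[2.4,17,0],"twist":10}
    - {"dp":[3.1,21.5,0],"twist":13}
    - {"dp":[3.7,26,0],"twist":16}
    - {"dp":[4.4,30.5,0],"twist":18}
    - {"dp":[5,35,0],"twist":20}
    - {"dp":[5.6,39,0],"twist":22}
    - {"dp":[5.9,41,0],"twist":23}
    - {"dp":[6.0,41.8,0],"twist":23.4}

```text
time: 7.45
tcp_pos: [0.5629, 0.2759, 0.1229]
tcp_rot: [-0.0, 0.199, 0.98, -0.0]
contact_force: [1.0, 0.1, -0.9]
grip_width: 0.0466
gripper_force: 42.1
```

Request:
drive_tool:
  moves:
    - {"dp":[0,0,0.5],"twist":0}
    - {"dp":[0,0,1.5],"twist":0}
    - {"dp":[0,0,3],"twist":0}
    - {"dp":[0,0,4.5],"twist":0}
    - {"dp":[0,0,5.5],"twist":0}
    - {"dp":[0,0,6],"twist":0}
    - {"dp":[0,0,6],"twist":0}

```text
time: 8.32
tcp_pos: [0.5639, 0.2742, 0.0632]
tcp_rot: [-0.0, 0.2, 0.98, -0.0]
contact_force: [0.4, 0.6, -0.8]
grip_width: 0.0471
gripper_force: 42.1
```

```bash
python3 go.py .5634 .2747 .014 -23; python3 - <<'E'
from m import *
d=grab('scene');cv2.imwrite('pics/s3.png',cv2.resize(d['image'][100:260,350:550],(750,600)))
d=dict(np.load('scene.npz'));W=world(d);im=d['image'];z=W[...,2]
s=np.zeros((480,640),bool);s[150:240,395:485]=1
hsv=cv2.cvtColor(im,cv2.COLOR_BGR2HSV)
f=s&(z>.016)&(z<.026)&(hsv[...,1]>90)&(hsv[...,2]>60)
for c in((.5634,.2747),):
  e=np.array([np.cos(-.4018),np.sin(-.4018)]);n=np.array([-e[1],e[0]]);q=(W[f][:,:2]-c)*1e3
  print('fence in jig est frame x',(q@e).min(),(q@e).max(),'y',(q@n).min(),(q@n).max(),len(q))
p=s&(im.max(2)<70)&(z>.06)&(z<.1);print('held px z',p.sum())
E
```

```text
8.325 [0.5639 0.2742 0.0632] dp cm [0.06 0.03 4.92]
tool y 66.97 twist -0.03 tilt [-0. -0. -1.] q6 0.8547138564340371 grip 0.04706067236938459 42.13062286376953 [ 0.37538657  0.56725615 -0.7935908 ]
fence in jig est frame x -57.377297565322515 67.17577508594658 y -46.243801749077306 44.02104282187999 380
held px z 785
```

View pics/s3.png

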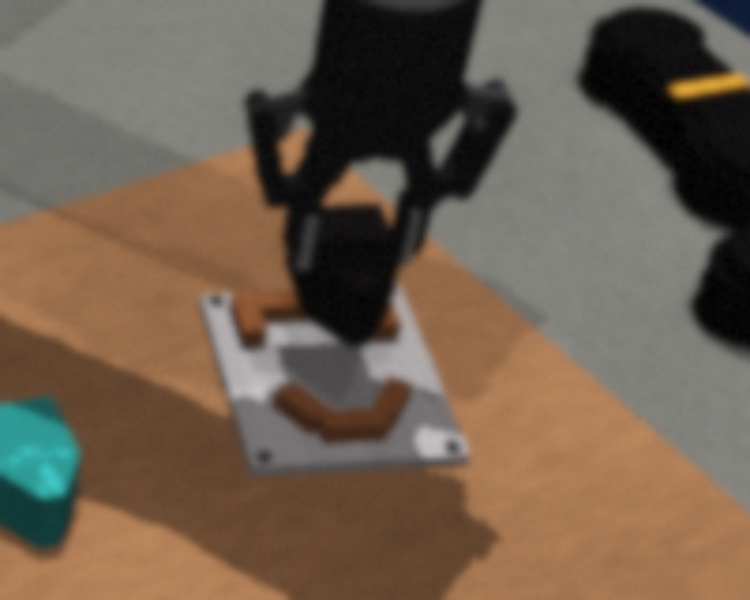

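The crop shows the block poised over the pocket, its nose toward the narrow fence at about (340,420) and fingers over the side gaps. The scene camera puts the fences a couple of mm further along +x, so I'll shift 2 mm that way and descend.

Request:
drive_tool:
  moves:
    - {"dp":[-0.2,0,0.5],"twist":0}
    - {"dp":[-0.2,0,1.3],"twist":0}
    - {"dp":[-0.2,0,2.1],"twist":0}
    - {"dp":[-0.2,0,2.9],"twist":0}
    - {"dp":[-0.2,0,3.5],"twist":0}
    - {"dp":[-0.2,0,4.0],"twist":0}
    - {"dp":[-0.2,0,4.4],"twist":0}
    - {"dp":[-0.2,0,4.7],"twist":0}
    - {"dp":[-0.2,0,4.8],"twist":0}
    - {"dp":[-0.2,0,4.9],"twist":0}
    - {"dp":[-0.2,0,4.9],"twist":0}

```text
time: 9.75
tcp_pos: [0.5658, 0.2736, 0.0146]
tcp_rot: [0.0, 0.2, 0.98, 0.0]
contact_force: [-0.2, -0.1, -1.6]
grip_width: 0.0469
gripper_force: 42.1
```

Request:
drive_tool:
  moves:
    - {"dp":[0,0,0.05],"twist":0}
    - {"dp":[0,0,0.1],"twist":0}
    - {"dp":[0,0,0.15],"twist":0}
    - {"dp":[0,0,0.2],"twist":0}
    - {"dp":[0,0,0.2],"twist":0}

```text
time: 10.38
tcp_pos: [0.5658, 0.2735, 0.0125]
tcp_rot: [-0.0, 0.2, 0.98, -0.0]
contact_force: [-1.0, 0.0, -1.2]
grip_width: 0.0467
gripper_force: 42.1
```

Request:
drive_tool:
  moves:
    - {"dp":[0,0,0.05],"twist":0}
    - {"dp":[0,0,0.1],"twist":0}
    - {"dp":[0,0,0.1],"twist":0}

```text
time: 10.75
tcp_pos: [0.5658, 0.2736, 0.0123]
tcp_rot: [0.0, 0.2, 0.98, 0.0]
contact_force: [-2.5, -1.2, 5.3]
grip_width: 0.0468
gripper_force: 42.8
```

Contact with the plate shows as a force of about 6 N. I'll open moderately, then rise.

Request:
drive_tool:
  moves:
    - {"dp":[0,0,0],"twist":0}
    - {"dp":[0,0,0],"twist":0}
    - {"dp":[0,0,0],"twist":0}
    - {"dp":[0,0,0],"twist":0}
    - {"dp":[0,0,0],"twist":0}
  claw: 6.6

```text
time: 11.38
tcp_pos: [0.5658, 0.2736, 0.0114]
tcp_rot: [-0.0, 0.2, 0.98, -0.0]
contact_force: [0.8, 0.5, 0.2]
grip_width: 0.066
gripper_force: 0.0
```

Request:
drive_tool:
  moves:
    - {"dp":[0,0,-0.5],"twist":0}
    - {"dp":[0,0,-1.5],"twist":0}
    - {"dp":[0,0,-3],"twist":0}
    - {"dp":[0,0,-5],"twist":0}
    - {"dp":[0,0,-8],"twist":0}
    - {"dp":[0,0,-11],"twist":0}
    - {"dp":[0,0,-14],"twist":0}
    - {"dp":[3,0,-17],"twist":0}
    - {"dp":[7,0,-19],"twist":0}
    - {"dp":[11,0,-20],"twist":0}
    - {"dp":[14,0,-20],"twist":0}
    - {"dp":[15,0,-20],"twist":0}

```text
time: 12.88
tcp_pos: [0.4267, 0.3329, 0.2132]
tcp_rot: [0.001, 0.199, 0.98, 0.001]
contact_force: [0.5, 0.0, 0.4]
grip_width: 0.0663
gripper_force: 0.0
```

```bash
python3 - <<'E'
from m import *
cs=[]
for n,b,cr in(('scene',(395,485,140,240),(120,250,370,500)),('top',(115,205,200,300),(190,320,95,225))):
    d=grab(n);W=world(d);im=d['image'];s=np.zeros((480,640),bool);s[b[2]:b[3],b[0]:b[1]]=1
    s&=(im.max(2)<90)&(W[...,2]>.036)&(W[...,2]<.056);p=W[s]
    q,e=fitpoly(p[:,:2],HEEL);print(n,len(p),np.percentile(p[:,2],[10,50,90]),q[:2],np.degrees(q[2]),e,'d mm',np.hypot(q[0]-.5634,q[1]-.2747)*1e3)
    cs.append(cv2.resize(im[cr[0]:cr[1],cr[2]:cr[3]],(390,390),interpolation=2))
cv2.imwrite('pics/end.png',np.hstack(cs)); s=ctrl.observe();print(s['time'],s['contact_force'],s['tcp_pos'])
E
```

```text
scene 556 [0.04108224 0.04553234 0.04737134] [0.5687893  0.27232644] -22.792042708385054 0.15931076178960102 d mm 5.888827836599046
top 823 [0.04319274 0.0457453  0.04804854] [0.56523329 0.27275427] -23.188525841869264 0.027665574270253845 d mm 2.673350939525125
12.975 [ 0.11517484 -1.06512875 -0.36202964] [0.42737347 0.33254951 0.21246967]
```

View pics/end.png

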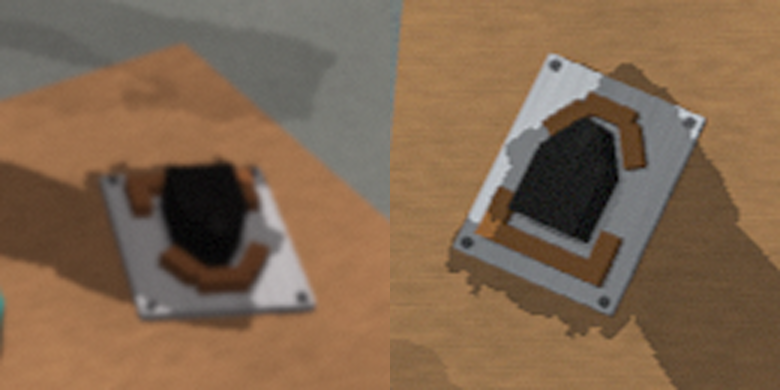

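Both views show the block lying in the pocket, nose into the narrow end. Its top is at 0.046, which means it is on the plate. It sits about 3 mm off centre with yaw −23°, and the gripper is clear.

```bash
python3 -c "
from plant import ctrl
print(ctrl.sign_off())"
```

```text
the job is handed in; nothing more can be done
None
```

The heel block is set down flat on the jig plate, nose into the pocket's narrow end, about 3 mm off centre and square to the fences; the gripper is clear, the other two blocks were not touched, and the job is handed in (no verdict was returned).

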